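# Deburr the big hole of the dye-pot rack

## Task

Take the spring-nosed deburring tool out of its wooden stand and run its cone in a full circle around the upper edge of the big hole in the aluminium rack: start at the side facing the two small holes and go anticlockwise, seen from above, all the way round back to the start, keeping the cone lightly pressed on the edge. Then put the tool back upright in its stand, fully seated, and let go.

Things in the scene. Friction and masses are not known exactly. Their poses are not given: they have to be found in the camera images.
- deburrer: hand deburring tool, upright in the stand at first: round wooden handle (30 mm diameter, from 6 to 86 mm above the origin) on a dark steel collar disc (60 mm diameter, 6 mm thick); 0.2 kg. Origin on the axis at the collar's underside, z up. A steel cone nose below slides up to 14 mm up into it on a spring (1 N preload, 5 N fully in). Work upright with it 7 mm in; over 20 N on the rack is forcing.
- blade_tip (a point): point of the nose's cone, 40 mm under the deburrer's origin with the spring relaxed. From 2 mm radius here it widens at 45 degrees to 15 mm radius 13 mm higher, then 8 mm straight. At work the flank bears on the hole's edge from inside: the point circles about 27 mm (20 to 34) from the hole's centre, there about 6 mm below the plate's top.
- rack: dye-pot rack, fixed: aluminium plate 185 x 130 x 8 mm on two pine battens, top face 38 mm above the bench, with one big hole (70 mm diameter, open down to the bench) and two small ones (38 mm). Origin: centre of the big hole, level with the top face; x points towards the middle between the small holes (at x = 85, y = +-32 mm), z up.
- stand: fixed pale wooden block 90 x 90 x 60 mm that holds the tool; origin at the centre of its underside. A round hole 42 mm wide and 52 mm deep in its top takes the nose (30 mm wide). Seated, the tool's collar lies flat on the block's top: the deburrer's origin is 60 mm above the stand's.
Mind the look-alikes: they are no part of the job. Leave any green or yellow look-alike of the stand alone.

How it is judged:
On the way, in this order (a step that is already met when the one before it is completed fails the run):
1. blade pressed on the big hole's edge at the side facing the two small holes (start) (x of blade_tip in the frame of rack above 0.0108 m and y of blade_tip in the frame of rack between -0.01 and 0.01 m and horizontal distance between blade_tip and rack between 0.018 and 0.036 m and z of blade_tip in the frame of rack between -0.0155 and 0.001 m and contact force between deburrer and rack above 0.3 N), for 0.1 s.
2. blade pressed on the big hole's edge at 45 degrees on, anticlockwise (x of blade_tip in the frame of rack above 0.0108 m and y of blade_tip in the frame of rack above 0.0108 m and horizontal distance between blade_tip and rack between 0.018 and 0.036 m and z of blade_tip in the frame of rack between -0.0155 and 0.001 m and contact force between deburrer and rack above 0.3 N), for 0.1 s.
3. blade pressed on the big hole's edge at 90 degrees on, anticlockwise (x of blade_tip in the frame of rack between -0.01 and 0.01 m and y of blade_tip in the frame of rack above 0.0108 m and horizontal distance between blade_tip and rack between 0.018 and 0.036 m and z of blade_tip in the frame of rack between -0.0155 and 0.001 m and contact force between deburrer and rack above 0.3 N), for 0.1 s.
4. blade pressed on the big hole's edge at 135 degrees on, anticlockwise (x of blade_tip in the frame of rack below -0.0108 m and y of blade_tip in the frame of rack above 0.0108 m and horizontal distance between blade_tip and rack between 0.018 and 0.036 m and z of blade_tip in the frame of rack between -0.0155 and 0.001 m and contact force between deburrer and rack above 0.3 N), for 0.1 s.
5. blade pressed on the big hole's edge at 180 degrees on, anticlockwise (x of blade_tip in the frame of rack below -0.0108 m and y of blade_tip in the frame of rack between -0.01 and 0.01 m and horizontal distance between blade_tip and rack between 0.018 and 0.036 m and z of blade_tip in the frame of rack between -0.0155 and 0.001 m and contact force between deburrer and rack above 0.3 N), for 0.1 s.
6. blade pressed on the big hole's edge at 225 degrees on, anticlockwise (x of blade_tip in the frame of rack below -0.0108 m and y of blade_tip in the frame of rack below -0.0108 m and horizontal distance between blade_tip and rack between 0.018 and 0.036 m and z of blade_tip in the frame of rack between -0.0155 and 0.001 m and contact force between deburrer and rack above 0.3 N), for 0.1 s.
7. blade pressed on the big hole's edge at 270 degrees on, anticlockwise (x of blade_tip in the frame of rack between -0.01 and 0.01 m and y of blade_tip in the frame of rack below -0.0108 m and horizontal distance between blade_tip and rack between 0.018 and 0.036 m and z of blade_tip in the frame of rack between -0.0155 and 0.001 m and contact force between deburrer and rack above 0.3 N), for 0.1 s.
8. blade pressed on the big hole's edge at 315 degrees on, anticlockwise (x of blade_tip in the frame of rack above 0.0108 m and y of blade_tip in the frame of rack below -0.0108 m and horizontal distance between blade_tip and rack between 0.018 and 0.036 m and z of blade_tip in the frame of rack between -0.0155 and 0.001 m and contact force between deburrer and rack above 0.3 N), for 0.1 s.
9. blade pressed on the big hole's edge at the starting side again: full circle (all of step 1), for 0.1 s.
At the end, for the whole second after the job is handed in: the tool stands released and at rest in its stand: upright within 8 degrees, within 15 mm of the stand's centre, its collar within 4 mm of the block's top (horizontal distance between deburrer and stand below 0.015 m and z of deburrer in the frame of stand between 0.056 and 0.064 m and angle between deburrer's own z axis and vertical below 0.15 rad and linear speed of deburrer below 0.02 m/s); the robot touches nothing.
It fails at once if the tool is forced against the rack with more than 20 N (contact force between deburrer and rack above 20 N).
It also fails if it takes over 72 s, if anything falls off the work surface, if the arm or the gripper's body presses on something with over 40 N, if the wrist force passes 120 N, or if a joint passes its speed limit or range.

## Robot

A 7-joint arm with a two-finger parallel gripper is mounted at the origin on the work surface. World frame = base frame: x ahead of the robot, y to its left, z up, the work surface at z = 0. Lengths are in m, angles in rad, forces in N, time in s.
With the tool pointing down it reaches from about 0.425 to 0.925 m from the base axis. Payload 6.8 kg.
Tool frame: the origin (TCP) lies on the front face of the gripper's body, between the roots of the fingers; the fingertips stand 73 mm ahead of it and the grasp point (between the pads) lies 54 mm ahead of it (env.nose_length is the distance from the TCP to the fingertips, in m); z points along the fingers, y is the direction in which the jaws open and shut (so a half turn about z gives the same grasp; the last joint's range is limited). The gripper opens to 85 mm and grips with 20 to 120 N. Pads are 22 mm wide; open, the fingers measure 114 mm over their backs; the gripper's body (76 mm by 85 mm) begins 54 mm behind the grasp point. The pads swing forward as they close: fully open they stand 13 mm farther back than shut.
Start: joints at [-1.365, 0.477, 0.022, 1.555, -0.011, 1.109, -0.083], TCP at [0.208, 0.642, 0.304] pointing down, gripper open.
Joint ranges: [-2.96, 2.96], [-0.34, 2.1], [-1.41, 1.46], [0.24, 2.44], [-1.37, 4.51], [0.17, 1.92], [-2.96, 2.96]. Speed limits (rad/s): [2.39, 2.39, 3.14, 3.14, 3.14, 3.14, 3.14].

## Interface

Orientations are given as a unit quaternion [w, x, y, z].
In Python, from cell import env, kin, camera, calibration, job gives the robot as it stands. The module is installed in compiled form; this text tells all that it offers. Calls block until the motion is done:
- env.reach(position, orientation): joint-space move of the TCP to a pose.
- env.movel(position, velocity=0.15, rot=None, stop_force=None): straight line of the TCP; rot=None keeps the orientation; velocity is the mean speed in m/s. With stop_force (N) it stops when the force on the tool has changed by that much, and returns True; else False.
- env.goto_joints(angles): joint-space move.
- env.grip(opening, f_grip=None): finger opening in m; f_grip is the grip in N (None keeps the last); returns when the fingers have stopped.
- env.dwell(seconds).
- kin.inverse_kinematics(position, orientation): joint angles nearest the present ones, or None.
- env.get_state(): the state.
- camera(name): name is "scene" or "top"; returns (picture, depth): 420x560x3 uint8, blue, green, red; 420x560 float32, m along the optical axis (not along the pixel's ray), 0 where there is no reading.
- calibration(name): a dict with "fx", "fy", "cx", "cy" (pixels), "rvec" (rotation vector, rad) and "tvec" (3), from world to camera coordinates, as OpenCV has them. Camera axes: x right, y down, z forward; pixel columns grow to the right and rows downward; lengths in m; the calibration is good to about 2 mm. A picture is of the moment at which its call begins. calibration takes no time and is no camera call.
A pose or a line that the arm cannot do raises env.PlanningError and nothing moves.
- job.job_done(): hands the job in, once; it reports no verdict.
The state is a dict: "time": time; "qpos": joint angles; "joint_velocities": joint speeds; "joint_torque": joint torques, N m; "tcp_pos": TCP position; "orientation": TCP orientation; "force": force on the tool from outside, world axes, zero at the start; "torque": the same for the moment, N m; "opening": finger opening in m.
Only numpy, scipy, OpenCV 4.12 (cv2) and the standard library are available. Lean on these libraries where they do the work, as an engineer would, in place of code of your own. Each camera call takes 0.05 s, during which the arm holds its last target. There are 200 camera calls.

## Working session

There is one attempt and no reset: what is moved stays moved. The work goes in short steps, each a Python script; the robot and the scene stay as the last script left them, time stands still between calls to the robot, and variables do not carry over. Pictures are saved under pics/ and viewed, about 8 in all and at most 12, crops included, and the job is handed in when it is done.

```bash
mkdir -p pics; cat > h.py <<'E'
import numpy as np, cv2
from cell import env, kin, camera, calibration, job
def w2c(n):
    c=calibration(n); R=cv2.Rodrigues(np.array(c["rvec"],float))[0]; return c,R,np.array(c["tvec"],float).ravel()
def cloud(n,d):
    c,R,t=w2c(n); v,u=np.indices(d.shape)
    P=np.stack([(u-c["cx"])/c["fx"]*d,(v-c["cy"])/c["fy"]*d,d],-1)
    return (P-t)@R
def onplane(n,u,v,z):
    c,R,t=w2c(n); r=R.T@np.array([(u-c["cx"])/c["fx"],(v-c["cy"])/c["fy"],1]); o=-R.T@t
    return o+r*(z-o[2])/r[2]
E
python3 - <<'E'
from h import *
for n in("scene","top"):
    p,d=camera(n); cv2.imwrite(f"pics/{n}0.png",p); np.save(f"{n}0.npy",d)
    c,R,t=w2c(n); print(n,c["fx"],-R.T@t, R[2])
s=env.get_state(); print(s)
E
```

```text
scene 480.24723586517166 [1.05575799 0.08233547 0.77411959] [-0.61557722 -0.20217865 -0.76170104]
top 435.334444716257 [ 0.27346393 -0.08616286  1.04716998] [ 0.22123693 -0.01409115 -0.97511828]
{'time': 0.1, 'qpos': array([-1.36512664,  0.47773081,  0.02233711,  1.55634088, -0.01147967,
        1.10930014, -0.08313725]), 'joint_velocities': array([-0.00025577, -0.00020156, -0.00010907, -0.00185908,  0.00073133,
       -0.0009368 , -0.00255751]), 'joint_torque': array([ 4.38554707e-03, -5.97764289e+01,  1.61360878e+00, -2.81956279e+01,
        1.28063301e-02,  5.02771174e-03, -3.63557581e-05]), 'tcp_pos': array([0.20821296, 0.64165338, 0.30301871]), 'orientation': array([-6.13719252e-05,  1.56243555e-01,  9.87718214e-01, -8.23210295e-04]), 'force': array([0.59580535, 0.25021017, 0.20187732]), 'torque': array([-0.00478801,  0.04830452, -0.06368197]), 'opening': 0.08535184142142963}
```

View pics/scene0.png

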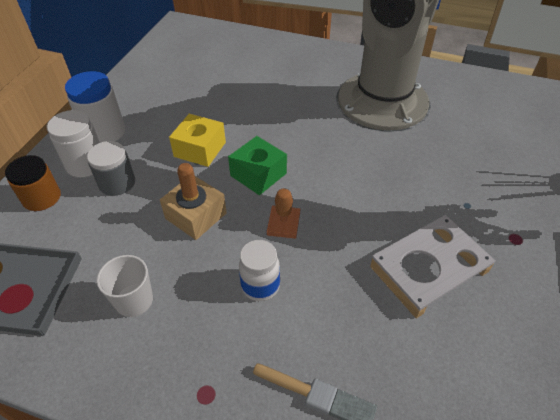

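View pics/top0.png

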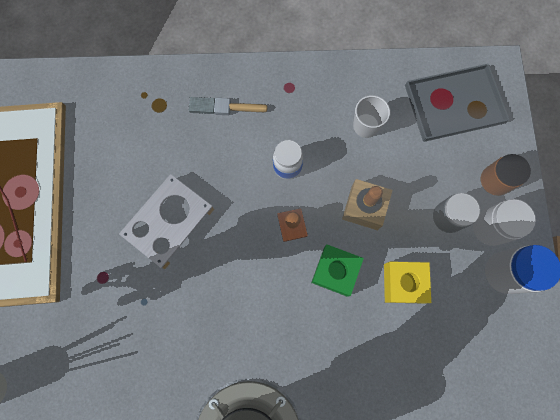

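The top view shows the real tool at about (370,198), with the collared handle on the pale block. The look-alikes are the brown stamp-like knob at (292,222), which has no collar, the green block at (338,270) and the yellow block at (408,282). The rack is at (168,220), with its big hole at (174,208) and small holes at (141,229) and (161,246). Next I'll measure with depth and check close crops.

```bash
cat > m.py <<'E'
from h import *
from scipy.optimize import least_squares
def fitc(Q,r):
    f=lambda q:np.hypot(*(Q-q[:2]).T)-r
    s=least_squares(f,Q.mean(0),loss="soft_l1",f_scale=.001); return s.x,np.std(f(s.x))
p,d=cv2.imread("pics/top0.png"),np.load("top0.npy"); C=cloud("top",d)
def box(u0,u1,v0,v1):
    m=np.zeros(d.shape,bool); m[v0:v1,u0:u1]=1; return m
# rack
m=box(110,220,165,275)&(d>0)&(abs(C[...,2]-.038)<.006)
print("rack z",np.median(C[m][:,2]),m.sum(), "bench",np.median(C[box(220,260,240,260)][:,2]))
(cx,cy),sz,a=cv2.minAreaRect((C[m][:,:2]*1000).astype(np.float32)); print("rack rect",cx,cy,sz,a)
# colour hole outlines -> plane z=.038
hs,hier=cv2.findContours(m.astype(np.uint8),cv2.RETR_CCOMP,cv2.CHAIN_APPROX_NONE)
for c,hh in zip(hs,hier[0]):
    if hh[3]>=0 and len(c)>25:
        Q=np.array([onplane("top",u,v,.038)[:2] for u,v in c[:,0]])
        print("hole",*cv2.minEnclosingCircle((Q*1000).astype(np.float32)),Q.mean(0))
m=box(335,400,170,235)&(abs(C[...,2]-.06)<.012)
(cx,cy),sz,a=cv2.minAreaRect((C[m][:,:2]*1000).astype(np.float32)); print("stand rect",cx,cy,sz,a)
for z in(.06,.066,.146):
    mm=box(335,400,170,235)&(abs(C[...,2]-z)<.003); print(z,mm.sum(),C[mm].mean(0))
for n,b in(("top",box(335,400,170,235)),("scene",box(150,230,150,240))):
    D=np.load(n+"0.npy");CC=cloud(n,D); 
    h=b&(CC[...,2]>.08)&(CC[...,2]<.136); 
    print(n,"handle side",fitc(CC[h][:,:2],.015),h.sum(), "maxz",CC[b][:,2].max())
a=cv2.resize(p[160:280,110:230],None,fx=5,fy=5,interpolation=2)
a2=cv2.resize(cv2.imread("pics/scene0.png")[150:250,155:315],None,fx=5,fy=5,interpolation=2)
b=cv2.resize(p[165:240,330:410],None,fx=7,fy=7,interpolation=2)
cv2.imwrite("pics/c1.png",a); cv2.imwrite("pics/c2.png",a2)
E
python3 m.py
```

```text
rack z 0.03826193627961948 3236 bench 0.0004466956792685738
rack rect 486.7212829589844 184.0557861328125 (132.1319580078125, 185.38706970214844) 50.720176696777344
hole (425.4613952636719, 191.0796661376953) 21.08415412902832 [0.42534361 0.19174922]
hole (465.7489013671875, 240.10009765625) 22.065187454223633 [0.46563631 0.24095635]
hole (511.4165344238281, 162.5579833984375) 37.067012786865234 [0.51142147 0.16272017]
stand rect 509.65753173828125 -294.8238525390625 (90.46531677246094, 91.7646484375) 70.45793151855469
0.06 797 [ 0.50450083 -0.29222828  0.06050781]
0.066 345 [ 0.50628935 -0.29148292  0.0658087 ]
0.146 101 [ 0.51073735 -0.29364552  0.14573514]
top handle side (array([ 0.51242987, -0.29515353]), np.float64(0.0005000875828645049)) 99 maxz 1.0471699777949026
scene handle side (array([ 0.51243719, -0.2938178 ]), np.float64(0.0009572153764518951)) 330 maxz 0.7741195941849205
```

View pics/c1.png

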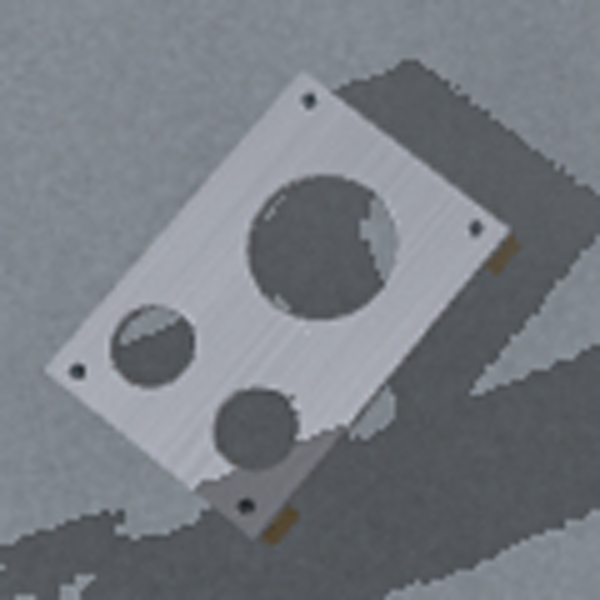

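View pics/c2.png

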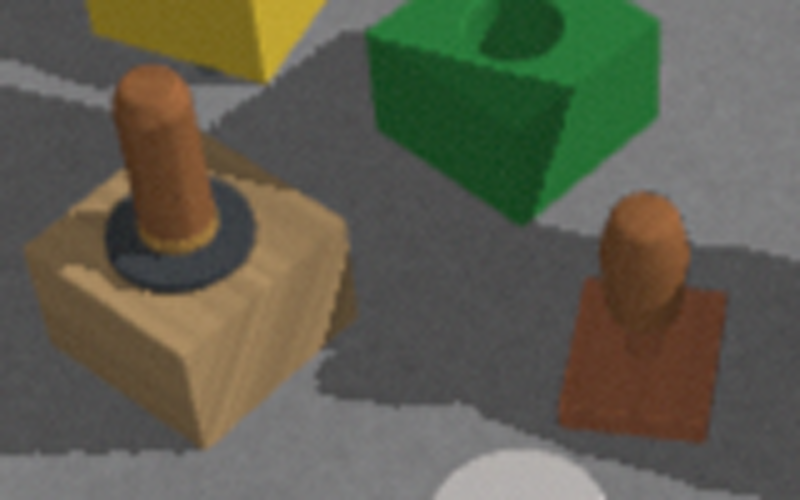

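The crops confirm the choices: the collared handle sits on the pale block (scene crop (160,160)), and the knob on the square brown foot (640,250) is a stamp. The big hole is at (322,247) in the top crop and the small ones are at (152,345) and (256,427), which matches the depth fit. Next I'll check IK for a common wrist orientation.

```bash
python3 - <<'E'
from h import *
T=[.5122,-.2945];K=[.5113,.1627]
lo=np.array([-2.96,-.34,-1.41,.24,-1.37,.17,-2.96]);hi=np.array([2.96,2.1,1.46,2.44,4.51,1.92,2.96])
for a in np.arange(0,180,15):
    q=[0,np.cos(np.radians(a)),np.sin(np.radians(a)),0]; o=[]
    for p in ([*T,.156],[*T,.32],[*K,.32],[*K,.161]):
        s=kin.inverse_kinematics(p,q); o.append("None" if s is None else "%.2f %s"%(min(np.min(s-lo),np.min(hi-s)),np.round([s[0],s[6]],2)))
    print(a,o)
E
```

```text
0 ['0.40 [-0.3  -0.38]', '0.47 [-0.3  -0.73]', '0.53 [-1.04 -1.76]', '0.40 [-0.92 -1.56]']
15 ['0.53 [-0.02 -0.22]', '0.37 [-0.36 -0.14]', '0.54 [-0.98 -1.27]', '0.40 [-0.86 -1.1 ]']
30 ['0.52 [-0.11  0.41]', '0.30 [-0.39  0.43]', '0.54 [-0.92 -0.78]', '0.41 [-0.84 -0.59]']
45 ['0.53 [-0.01  0.82]', '0.36 [-0.36  0.91]', '0.54 [-0.87 -0.27]', '0.41 [-0.78 -0.13]']
60 ['0.53 [-0.02  1.35]', '0.66 [-0.12  1.2 ]', '0.55 [-0.81  0.23]', '0.41 [-0.72  0.33]']
75 ['0.53 [-0.02  1.88]', '0.29 [-0.39  2.  ]', '0.55 [-0.74  0.73]', '0.42 [-0.65  0.8 ]']
90 ['0.45 [-0.12  2.51]', '0.24 [-0.41  2.57]', '0.55 [-0.68  1.23]', '0.42 [-0.58  1.27]']
105 ['0.05 [-0.01  2.91]', '0.05 [-0.28  2.91]', '0.56 [-0.58  1.72]', '0.43 [-0.47  1.7 ]']
120 ['0.20 [-0.37 -2.32]', '0.18 [-0.43 -2.62]', '0.57 [-0.5   2.22]', '0.44 [-0.39  2.17]']
135 ['0.20 [-0.37 -1.8 ]', '0.18 [-0.43 -2.09]', '0.24 [-0.42  2.72]', '0.34 [-0.29  2.62]']
150 ['0.20 [-0.37 -1.27]', '0.18 [-0.43 -1.57]', '0.17 [-1.36 -2.47]', '0.19 [-1.26 -2.08]']
165 ['0.40 [-0.3 -0.9]', '0.39 [-0.34 -1.21]', '0.17 [-1.36 -1.95]', '0.19 [-1.26 -1.56]']
```

```bash
cat >> h.py <<'E'
Q=[0,2**-.5,2**-.5,0]
T=np.array([.5124,-.2945]); K=np.array([.5113,.1627]); X=np.array([-.0658,.0536]); X/=np.hypot(*X)
def pt(r,deg):
    a=np.radians(deg); return K+r*(np.cos(a)*X+np.sin(a)*np.array([-X[1],X[0]]))
def st(*k):
    s=env.get_state(); print("t %.1f tcp %s F %s op %.4f"%(s["time"],np.round(s["tcp_pos"],4),np.round(s["force"],1),s["opening"])); return s
E
python3 - <<'E'
from h import *
env.reach([*T,.30],Q); st()
env.movel([*T,.156],velocity=.15,stop_force=8); st()
env.grip(.02,100); st()
p,d=camera("scene"); cv2.imwrite("pics/s2.png",cv2.resize(p[110:260,130:330],None,fx=4,fy=4))
env.movel([*T,.18],velocity=.1); st()
p,d=camera("scene"); cv2.imwrite("pics/s3.png",cv2.resize(p[110:260,130:330],None,fx=4,fy=4))
E
```

```text
t 3.5 tcp [ 0.5129 -0.2937  0.2999] F [ 0.1  0.3 -0.9] op 0.0850
t 4.6 tcp [ 0.5129 -0.2949  0.1569] F [-0.6 -0.7  0.8] op 0.0854
t 5.2 tcp [ 0.5127 -0.2946  0.1566] F [-0.7  1.2  5.7] op 0.0281
t 5.7 tcp [ 0.5126 -0.2945  0.1804] F [-0.6 -0.1 -1.6] op 0.0281
```

View pics/s3.png

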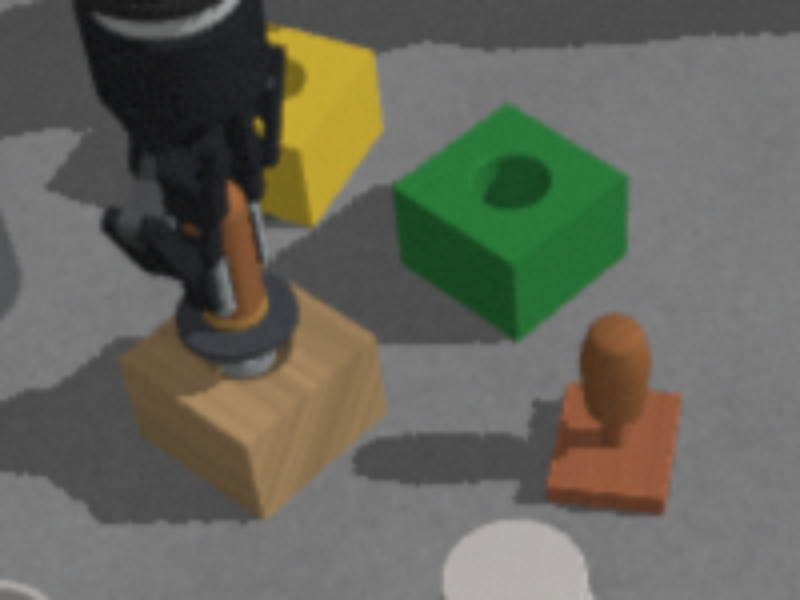

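The tool is held upright by the handle at (240,250), with the collar clear of the block at (238,320) and the steel nose visible below it. I'll carry it to the rack and press down at the start side.

```bash
python3 - <<'E'
from h import *
env.movel([*T,.30],velocity=.2)
p=pt(.027,0)
env.reach([*p,.30],Q); env.movel([*p,.18],velocity=.15); env.dwell(.3); s=st(); f0=s["force"]
for z in(.172,.168,.165,.1625):
    env.movel([*p,z],velocity=.03,stop_force=10); env.dwell(.15); s=st(); print("dF",np.round(s["force"]-f0,2))
P,d=camera("scene"); cv2.imwrite("pics/s4.png",cv2.resize(P[170:320,350:520],None,fx=4,fy=4)); np.save("f0.npy",f0)
E
```

```text
t 9.4 tcp [0.4906 0.18   0.1805] F [-0.3  0.2 -2.1] op 0.0281
t 10.0 tcp [0.4905 0.1797 0.172 ] F [-0.1  0.1 -1.8] op 0.0282
dF [ 0.14 -0.09  0.3 ]
t 10.4 tcp [0.4904 0.1797 0.168 ] F [ 0.5 -0.  -2.2] op 0.0280
dF [ 0.73 -0.17 -0.15]
t 10.8 tcp [0.4907 0.1797 0.1652] F [ 1.9 -0.9  0.9] op 0.0282
dF [ 2.17 -1.05  2.93]
t 11.2 tcp [0.4906 0.1798 0.1626] F [ 2.1 -0.5  1.5] op 0.0280
dF [ 2.36 -0.65  3.54]
```

View pics/s4.png

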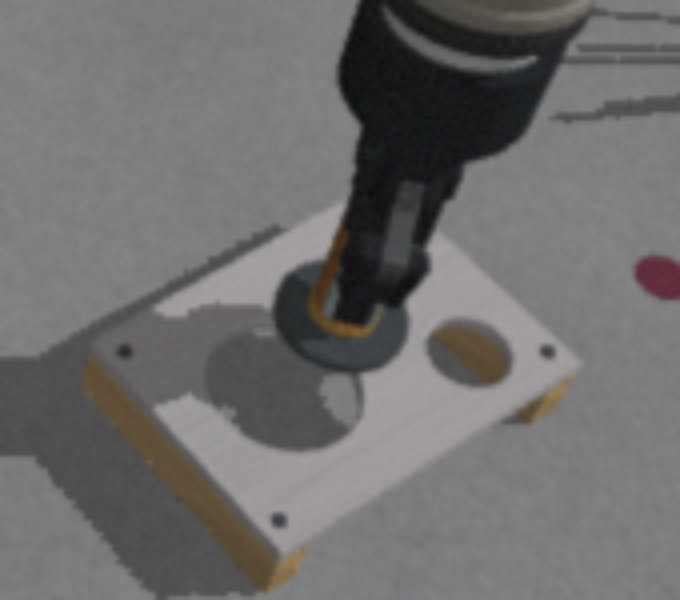

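The collar is at (340,315) in the crop, over the side facing the small holes, and the reaction of about 3.5 N up and 2.4 N inward shows the flank bearing on the edge. Now I'll run the circle.

```bash
python3 - <<'E'
from h import *
f0=np.load("f0.npy")
env.movel([*pt(.027,0),.1618],velocity=.02); env.dwell(.3)
for a in range(0,376,15):
    if a: env.movel([*pt(.027,a),.1618],velocity=.015)
    if a%45==0: env.dwell(.15)
    s=env.get_state(); e=s["tcp_pos"]; df=s["force"]-f0; r=pt(1,a)-K
    print(a,"%.1f"%s["time"],"err mm",np.round((e-[*pt(.027,a),.1618])*1000,1),"Fz %.1f Fin %.1f"%(df[2],-df[:2]@r))
    if df[2]>12: break
P,d=camera("scene"); cv2.imwrite("pics/s5.png",cv2.resize(P[170:320,350:520],None,fx=4,fy=4))
E
```

```text
0 12.0 err mm [ 0.2 -0.   0.1] Fz 3.8 Fin 2.4
15 12.6 err mm [0.2 0.2 0.1] Fz 3.6 Fin 4.6
30 13.2 err mm [-0.1 -0.3 -0. ] Fz 3.9 Fin 3.5
45 14.0 err mm [-0.2  0.1 -0.1] Fz 2.6 Fin 3.3
60 14.6 err mm [ 0.2 -0.3  0. ] Fz 3.7 Fin 3.7
75 15.2 err mm [-0.2 -0.1 -0.1] Fz 2.7 Fin 2.7
90 16.0 err mm [ 0.1 -0.1  0.1] Fz 3.7 Fin 3.7
105 16.6 err mm [ 0.1 -0.2 -0. ] Fz 3.8 Fin 3.4
120 17.2 err mm [-0. -0. -0.] Fz 3.8 Fin 3.8
135 18.0 err mm [ 0.4 -0.2  0.1] Fz 2.1 Fin 1.8
150 18.6 err mm [-0.3  0.1 -0.2] Fz 3.2 Fin 3.1
165 19.2 err mm [0.5 0.  0.2] Fz 2.5 Fin 2.8
180 20.0 err mm [-0.2  0.  -0.1] Fz 3.1 Fin 3.4
195 20.6 err mm [0.5 0.3 0.2] Fz 2.6 Fin 2.3
210 21.2 err mm [-0.2 -0.  -0.1] Fz 2.9 Fin 2.5
225 22.0 err mm [0.2 0.3 0.1] Fz 3.3 Fin 1.4
240 22.6 err mm [-0.2 -0.  -0.1] Fz 2.5 Fin 2.8
255 23.2 err mm [0.  0.3 0. ] Fz 2.9 Fin 1.7
270 24.0 err mm [-0.1  0.  -0.1] Fz 2.2 Fin 2.9
285 24.6 err mm [0.1 0.1 0.1] Fz 1.2 Fin 2.1
300 25.2 err mm [-0.3  0.1 -0. ] Fz 2.3 Fin 1.9
315 26.0 err mm [0.2 0.1 0.1] Fz 2.8 Fin 2.6
330 26.6 err mm [-0.3 -0.1 -0.1] Fz 2.7 Fin 2.3
345 27.2 err mm [0.3 0.2 0.2] Fz 2.4 Fin 3.1
360 28.0 err mm [-0.2 -0.2 -0.1] Fz 2.9 Fin 2.9
375 28.6 err mm [0.1 0.3 0.1] Fz 4.1 Fin 3.6
```

View pics/s5.png

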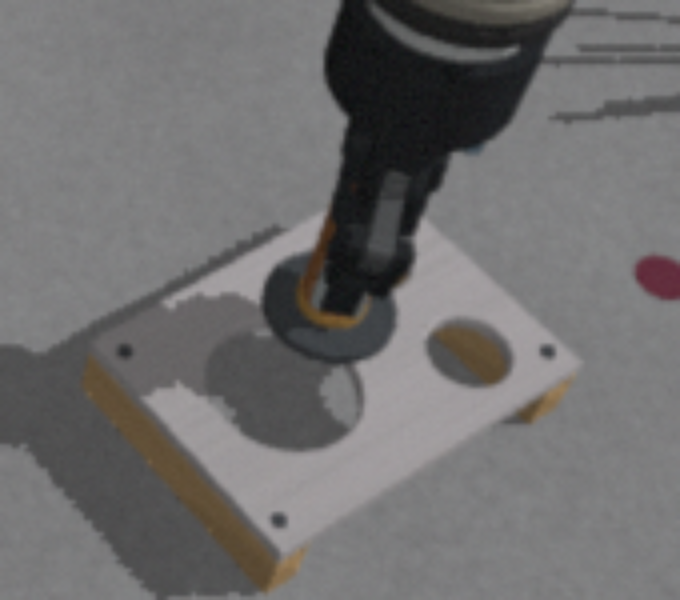

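The full circle is done with contact throughout, at 1–4.6 N in the printed samples, and the collar is back at (330,305) and upright. Next I'll carry the tool back and insert it.

```bash
python3 - <<'E'
from h import *
p=pt(.024,375); T[0]=.5118
env.movel([*p,.20],velocity=.08); env.movel([*p,.30],velocity=.2)
env.reach([*T,.30],Q); env.movel([*T,.215],velocity=.15); env.dwell(.3); st()
P,d=camera("scene"); cv2.imwrite("pics/s6.png",cv2.resize(P[90:240,130:300],None,fx=4,fy=4))
print(env.movel([*T,.170],velocity=.04,stop_force=8)); st()
print(env.movel([*T,.1555],velocity=.015,stop_force=5)); st()
P,d=camera("scene"); cv2.imwrite("pics/s7.png",cv2.resize(P[90:240,130:300],None,fx=4,fy=4))
E
```

```text
t 32.6 tcp [ 0.5121 -0.2947  0.2157] F [ 0.   0.1 -1.8] op 0.0278
False
t 34.0 tcp [ 0.5119 -0.2946  0.1703] F [-0.2 -0.1 -2. ] op 0.0277
True
t 34.8 tcp [ 0.5117 -0.2944  0.1566] F [-0.4  0.4  5.6] op 0.0281
```

View pics/s7.png

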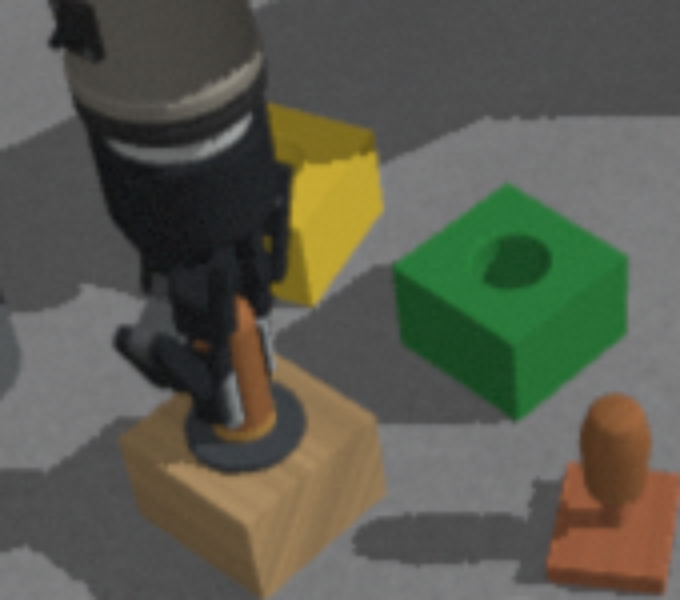

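The collar at (245,430) lies flat on the block, and contact came at the same TCP height as at the grasp (0.1566). I'll release and retreat.

```bash
python3 - <<'E'
from h import *
env.grip(.085); env.dwell(.3); s=st(); p=s["tcp_pos"]
env.movel([p[0],p[1],.30],velocity=.12); env.reach([.45,-.05,.35],Q); env.dwell(.5); st()
P,d=camera("scene"); cv2.imwrite("pics/s8.png",cv2.resize(P[110:260,130:300],None,fx=4,fy=4))
C=cloud("scene",d); b=np.zeros(d.shape,bool); b[150:240,150:230]=1
for z0,z1 in((.075,.095),(.095,.115),(.115,.135)):
    h=b&(C[...,2]>z0)&(C[...,2]<z1); print(z0,C[h].mean(0))
h=b&(abs(C[...,2]-.14)<.012)&(d>0); print("top z",C[h][:,2].max())
E
```

```text
t 35.8 tcp [ 0.5113 -0.2938  0.1557] F [-1.  -0.1 -0.1] op 0.0851
t 38.7 tcp [ 0.45   -0.0502  0.35  ] F [0.1 0.5 0.2] op 0.0854
0.075 [ 0.52118128 -0.28708072  0.08513398]
0.095 [ 0.52098371 -0.28703542  0.10500239]
0.115 [ 0.52116632 -0.28730049  0.12498894]
top z 0.14846949309411664
```

View pics/s8.png

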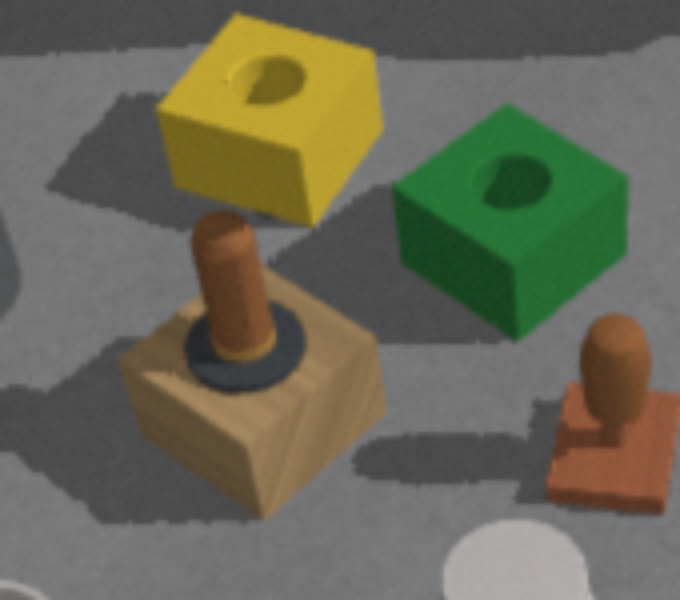

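The tool stands upright with its collar flat on the pale block at (245,345), and the gripper is clear. I'll hand the job in.

```bash
python3 -c "
from h import *
job.job_done()"
```

```text
the job is handed in; nothing more can be done
```

I took the deburrer out of the pale stand and ran its cone once anticlockwise round the big hole's upper edge, starting and ending at the side facing the small holes. It is back in its stand and released, and the job was handed in at about 39 s on the robot's clock; no verdict is reported.

- **On the edge:** sampled every 15°, from 0° to 375°, the upward force was 1.2–4.1 N and the inward force 1.4–4.6 N. These are wrist readings with about 1 N of noise. The gripper stayed within about 0.6 mm of its planned path; I did not measure the cone's point directly.
- **In the stand:** the collar met the block at the same gripper height as when I picked the tool up (0.1566 m). Handle depths at three heights agree to about 0.3 mm, so it stands upright. The last picture shows the collar flat on the block and the gripper clear.
- **Disagreements:** the two cameras differed by 1.4 mm on the handle's y position, and the nose touched the edge about 2 mm lower than I had calculated. Both are well inside the tolerances, and no check failed.

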